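Check tray temperatures with the contact thermometer

ROBOT

A 7-joint arm with a two-finger parallel gripper is mounted at the origin on the work surface. World frame = base frame: x ahead of the robot, y to its left, z up, the work surface at z = 0. Lengths are in mm, angles in rad, forces in N, time in s.
With the tool pointing down it reaches from about 350 to 900 mm from the base axis. Payload 8.1 kg.
Tool frame: the origin (TCP) lies where the fingers leave the gripper's body, on its centre line; the fingertips stand 66 mm ahead of it and the grasp point (between the pads) lies 47 mm ahead of it; z points along the fingers, y is the direction in which the jaws open and shut (so a half turn about z gives the same grasp; the last joint's range is limited). The gripper opens to 92 mm and grips with 3 to 60 N. Pads are 19 mm wide; open, the fingers measure 130 mm over their backs; the gripper's body (75 mm by 190 mm) begins 47 mm behind the grasp point.
Start: joints at [1.196, 0.434, 0.025, 1.573, -0.012, 1.134, -0.075], TCP at [167.767, -602.074, 292.242] pointing down, gripper open.
Joint ranges: [-2.62, 2.62], [-0.44, 2.09], [-1.27, 1.32], [0.08, 2.57], [-1.32, 4.46], [0.12, 2], [-2.74, 2.74]. Speed limits (rad/s): [2.22, 2.22, 3.01, 3.01, 3.14, 3.14, 3.14].

INTERFACE

Orientations are given as a unit quaternion [w, x, y, z].
In Python, from cell import robot, imaging gives the robot as it stands.
- The arm moves only by the tool apply_moves, never from a script. Its argument "targets" is a list of rows, each an object of numbers: "x", "y", "z": the shift along the tool's x, y, z in mm; "wx", "wy", "wz": the turn, a rotation vector about the tool's x, y, z in degrees. In form: [{"x": .., "y": .., "z": .., "wx": .., "wy": .., "wz": ..}, ...]. A call has 1 to 12 rows; each row shifts and turns the commanded pose from where the row before left it, along the tool's axes as they then stand; what a row does not reach is not made up. A row lasts 1/12 s, in which the tool goes at most 41.7 mm and 7.16 degrees, less where a joint would pass 70% of its speed; a pose out of reach is approached as far as the arm can. A call is refused whole if a number of a shift passes 41.7 or a number of a turn 7.16, either way. A call with a gripper value outside its range is refused whole. "gripper" is the finger opening in mm, from 0 to 91.8, set as the call begins (left out, the last holds). The fingers move at their own pace and stop on an object; "squeeze" is the grip in N (left out, the last holds). Time passes only in rows, so rows that do not move let the fingers close. It gives the time, the measured TCP pose, the force and the opening at its end, in the units of the state.
- robot.sense(): the state, without advancing time (a new reading comes with each control period).
- imaging.snapshot(name): name is "scene" or "top"; returns a dict with "image" (480x640x3 uint8, red, green, blue), "intrinsics" (3x3 intrinsics, pixels), "k1" (the pictures are not rectified: a ray, as slopes to the right and down, at radius r is drawn at 1 + k1 r^2 times it, then the intrinsics apply), "rvec" (rotation vector, rad) and "tvec" (3), from world to camera coordinates, as OpenCV has them. Camera axes: x right, y down, z forward; pixel columns grow to the right and rows downward; lengths in mm; the calibration is good to about 2 mm. A picture is of the moment at which its call begins. There is no depth.
- robot.finish_job(): hands the job in, once; it reports no verdict.
The state is a dict: "t": time; "joint_pos": joint angles; "qd": joint speeds; "joint_torque": joint torques, N m; "eef_pos": TCP position; "ee_rot": TCP orientation; "ft_force": force on the tool from outside, world axes, zero at the start; "moment": the same for the moment, N m; "opening": finger opening in mm.
Only numpy, scipy, OpenCV 4.12 (cv2) and the standard library are available. Lean on these libraries where they do the work, as an engineer would, in place of code of your own. Each camera call takes 0.05 s, during which the arm holds its last target. There are 200 camera calls.

TASK

Take the contact thermometer out of its stand, touch its tip to the steel check stud of the tray of round truffles and keep it there for about half a second, then do the same on the stud of the tray of pretzel rods. Do not touch the stud of the cookie tray with it, and finish by putting the thermometer back in its stand, tip down and fully seated, and letting go.

Things in the scene. Friction and masses are not known exactly. Their poses are not given: they have to be found in the camera images.
- probe: Contact thermometer, 120 g. Origin: flat tip (lower end); z up to the handle. Steel stem 10 mm thick (tip 12) to 80 mm, black collar 46 wide 80-88, round grey handle 26 mm thick 88-185 mm: grip it at any yaw. At the start it hangs upright in its stand: fixed 76 mm square wooden frame, top 92 mm above the counter, 26 mm hole in it; collar rests on top, tip 12 mm above the counter. Lift 85 mm to clear. Returns to that same spot.
- truffle_stud: Plain round steel check stud, 36 mm across, flat top 30 mm above the counter, at the middle of the robot side of the tray of round truffles (28 mm balls). Origin: centre of its flat top; z up, x from the robot side across the tray, which with its goods reaches 27 mm behind to 128 mm ahead of it and 75 mm to each side, under 56 mm high. Fixed, rigid.
- rod_stud: Plain round steel check stud, 36 mm across, flat top 30 mm above the counter, at the middle of the robot side of the tray of pretzel rods (parallel 14 mm sticks with thin pale ends). Origin: centre of its flat top; z up, x from the robot side across the tray, which with its goods reaches 27 mm behind to 128 mm ahead of it and 75 mm to each side, under 56 mm high. Fixed, rigid.
- cookie_stud: Plain round steel check stud, 36 mm across, flat top 30 mm above the counter, at the middle of the robot side of the tray of stacked flat cookies (44 mm discs). Origin: centre of its flat top; z up, x from the robot side across the tray, which with its goods reaches 27 mm behind to 128 mm ahead of it and 75 mm to each side, under 56 mm high. Fixed, rigid. Not to be touched.

How it is judged (in metres and radians):
On the way, in this order (a step that is already met when the one before it is completed fails the run):
1. the probe's tip rests on the truffle tray's stud for 0.3 s (contact force between probe and truffle_stud above 0.3 N and distance between probe and truffle_stud below 0.016 m), for 0.3 s.
2. then the probe's tip rests on the rod tray's stud for 0.3 s (contact force between probe and rod_stud above 0.3 N and distance between probe and rod_stud below 0.016 m), for 0.3 s.
At the end, for the whole second after the job is handed in: The thermometer is back in its stand and at rest: its tip within 15 mm of where it was at the start, upright within 10 degrees, let go (distance of probe from where it was at the start of the episode below 0.015 m and angle between probe's own z axis and vertical below 0.17 rad and linear speed of probe below 0.02 m/s); the robot touches nothing.
It fails at once if the probe touches the cookie tray's stud (contact force between probe and cookie_stud above 0.3 N).
It also fails if it takes over 59 s, if anything falls off the work surface, if the arm or the gripper's body presses on something with over 40 N, if the wrist force passes 120 N, or if a joint passes its speed limit or range.

## Working session

There is one attempt and no reset: what is moved stays moved. The work goes in short steps, Python scripts to look and compute and a tool call to move; the robot and the scene stay as the last step left them, time stands still between calls to the robot, and variables do not carry over. Pictures are saved under pics/ and viewed, about 8 in all and at most 12, crops included, and the job is handed in when it is done.

Besides the shell and the picture viewer there is one more tool, called in YAML: its name, and indented under it one key for each argument. apply_moves: Moves the arm, as the interface text tells. Its arguments: {"type":"object","properties":{"targets":{"type":"array"},"gripper":{"type":"number"},"squeeze":{"type":"number"}},"required":["targets"]}

```bash
mkdir -p pics
cat > h.py <<'E'
import numpy as np, cv2
from cell import robot, imaging
from scipy.spatial.transform import Rotation as R
def snap(n,f):
    s=imaging.snapshot(n); np.savez(f'pics/{f}.npz',**{k:np.array(v) for k,v in s.items()})
    cv2.imwrite(f'pics/{f}.png',s['image'][:,:,::-1]); return s
def world(f,u,v,z):
    s=np.load(f'pics/{f}.npz'); K=s['intrinsics']; k1=float(s['k1'])
    d=np.array([(u-K[0,2])/K[0,0],(v-K[1,2])/K[1,1]])
    p=d.copy()
    for _ in range(30): p=d/(1+k1*(p@p))
    M=cv2.Rodrigues(s['rvec'].astype(float))[0]; t=s['tvec'].astype(float).ravel()
    c=-M.T@t; r=M.T@np.array([p[0],p[1],1]); return c+r*(z-c[2])/r[2]
def tool():
    s=robot.sense(); q=s['ee_rot']; return s, R.from_quat([q[1],q[2],q[3],q[0]])
E
python3 - <<'E'
from h import *
snap('scene','s0'); snap('top','t0'); s,r=tool(); print(s['t'],s['eef_pos'],r.as_matrix().round(3),s['opening'],s['ft_force'])
E
```

```text
0.1 [ 167.66811279 -601.74447894  291.52878304] [[ 0.963  0.268 -0.001]
 [ 0.268 -0.963  0.001]
 [-0.    -0.001 -1.   ]] 91.74932362763998 [ 1.26775437 -0.74899813  1.00296387]
```

View pics/s0.png

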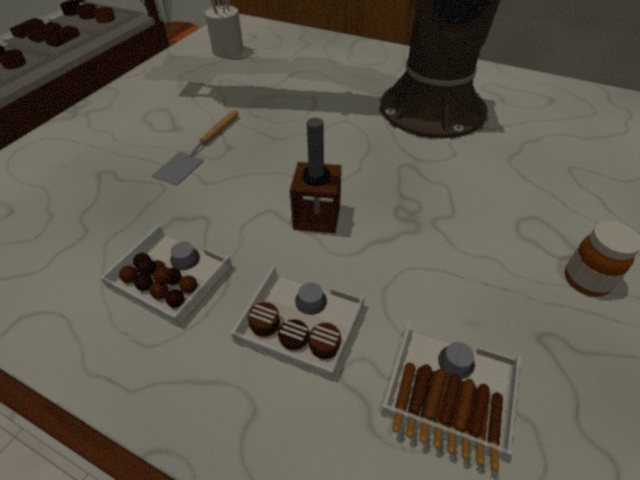

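View pics/t0.png

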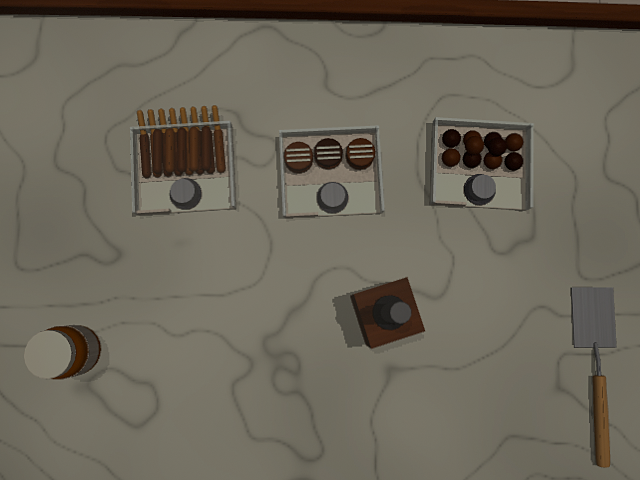

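The scene view shows trays, left to right, of truffles, cookies and rods. In the top view the studs are rod (184,193), cookie (332,197) and truffle (481,189). The stand's top corners are (352,294), (407,278), (424,331) and (371,347), and the handle top is at (400,313).

Run:
```python
from h import *
for n,u,v,z in [('rod',184.5,192.5,30),('cookie',332,196,30),('truf',481,188.5,30),('handle',400.5,313,197),('c',352,294,92),('c',407,278,92),('c',424,331,92),('c',371,347,92)]: print(n,world('t0',u,v,z).round(1))
for n,u,v,z in [('rod',459,354,30),('truf',183,250,30),('cookie',311,294,30),('handle',315,122,197),('stand',317,165,92)]: print('s',n,world('s0',u,v,z).round(1))
a=cv2.imread('pics/t0.png'); s=cv2.imread('pics/s0.png')
f=lambda i,x,y:cv2.resize(i[y:y+60,x:x+80],(400,300),interpolation=cv2.INTER_CUBIC)
cv2.imwrite('pics/c0.png',np.vstack([np.hstack([f(a,145,160),f(a,440,160)]),np.hstack([f(a,350,283),f(s,275,110)])]))
```

```text
rod [616.3 213.6  30. ]
cookie [614.8  -3.2  30. ]
truf [ 630.2 -224.4   30. ]
handle [445.3 -80.1 197. ]
c [469.7 -30.1  92. ]
c [ 492.1 -104.    92. ]
c [ 421.9 -126.6   92. ]
c [400.1 -56.   92. ]
s rod [620.6 218.1  30. ]
s truf [ 634.4 -223.5   30. ]
s cookie [6.205e+02 3.000e-01 3.000e+01]
s handle [447.9 -77.  197. ]
s stand [417.3 -91.3  92. ]
```

View pics/c0.png

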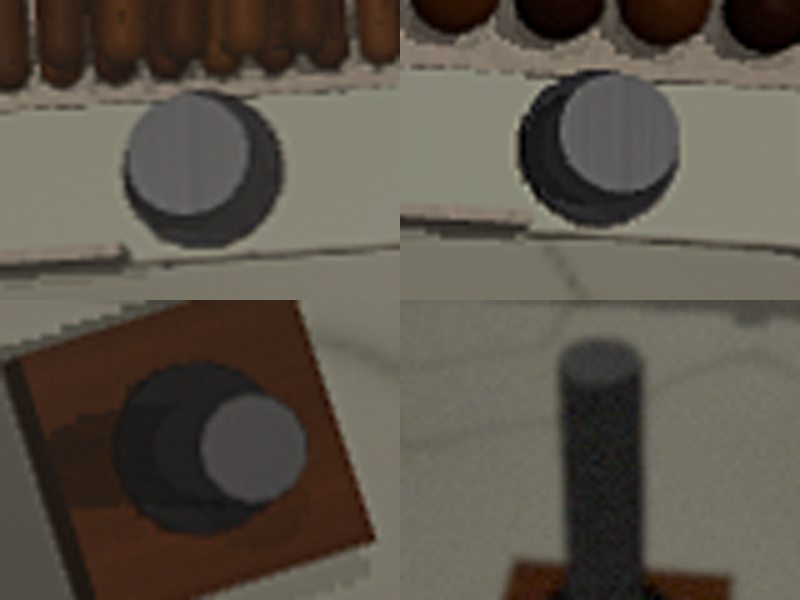

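The crop shows the rod stud top at (182.5,191), the truffle stud top at (484,186.5) and the handle top at (400.6,312.4). Combining both cameras gives a truffle stud at about (634,-226), a rod stud at about (620,217), and a probe at about (446.5,-79). The stand corners average to the same probe position, so it checks out. I'm starting the approach.

apply_moves:
  targets:
    - {"x": 27, "y": -28}
    - {"x": 27, "y": -28}
    - {"x": 27, "y": -28}
    - {"x": 27, "y": -28}
    - {"x": 27, "y": -28}
    - {"x": 27, "y": -28}
    - {"x": 27, "y": -28}
    - {"x": 27, "y": -28}
    - {"x": 27, "y": -28}
    - {"x": 27, "y": -28}
    - {"x": 27, "y": -28}
    - {"x": 27, "y": -28}
  gripper: 91.8

```text
invalid input
```

```bash
cat >> h.py <<'E'
def to(x,y,z):
    s,r=tool(); p=np.array(s['eef_pos']); print('t',s['t'],'p',p.round(1),'d',r.inv().apply(np.array([x,y,z])-p).round(1),'zax',r.as_matrix()[:,2].round(3),'yax',r.as_matrix()[:,1].round(3),'F',np.round(s['ft_force'],2),'o',round(s['opening'],1))
E
python3 -c "
from h import *
to(446.5,-79,212)"
```

```text
t 0.1 p [ 167.7 -601.7  291.5] d [ 408.9 -428.6   80. ] zax [-0.001  0.001 -1.   ] yax [ 0.268 -0.963 -0.001] F [ 1.27 -0.75  1.  ] o 91.7
```

apply_moves:
  targets:
    - {"x": 27, "y": -28, "z": 0, "wx": 0, "wy": 0, "wz": 0}
    - {"x": 27, "y": -28, "z": 0, "wx": 0, "wy": 0, "wz": 0}
    - {"x": 27, "y": -28, "z": 0, "wx": 0, "wy": 0, "wz": 0}
    - {"x": 27, "y": -28, "z": 0, "wx": 0, "wy": 0, "wz": 0}
    - {"x": 27, "y": -28, "z": 0, "wx": 0, "wy": 0, "wz": 0}
    - {"x": 27, "y": -28, "z": 0, "wx": 0, "wy": 0, "wz": 0}
    - {"x": 27, "y": -28, "z": 0, "wx": 0, "wy": 0, "wz": 0}
    - {"x": 27, "y": -28, "z": 0, "wx": 0, "wy": 0, "wz": 0}
    - {"x": 27, "y": -28, "z": 0, "wx": 0, "wy": 0, "wz": 0}
    - {"x": 27, "y": -28, "z": 0, "wx": 0, "wy": 0, "wz": 0}
    - {"x": 27, "y": -28, "z": 0, "wx": 0, "wy": 0, "wz": 0}
    - {"x": 27, "y": -28, "z": 0, "wx": 0, "wy": 0, "wz": 0}
  gripper: 91

```text
t: 1.1
eef_pos: [390.0, -189.6, 292.2]
ee_rot: [0.0, 0.991, 0.135, -0.0]
ft_force: [0.6, -0.7, 0.6]
opening: 90.7
```

```bash
python3 -c "
from h import *
to(446.5,-79,212)"
```

```text
t 1.1 p [ 390.  -189.6  292.2] d [ 84.1 -91.4  80.2] zax [-0. -0. -1.] yax [ 0.268 -0.963  0.   ] F [ 0.64 -0.71  0.58] o 90.7
```

apply_moves:
  targets:
    - {"x": 28, "y": -30, "z": 0, "wx": 0, "wy": 0, "wz": 0}
    - {"x": 28, "y": -30, "z": 0, "wx": 0, "wy": 0, "wz": 0}
    - {"x": 28, "y": -31, "z": 0, "wx": 0, "wy": 0, "wz": 0}
    - {"x": 0, "y": 0, "z": 20, "wx": 0, "wy": 0, "wz": 0}
    - {"x": 0, "y": 0, "z": 0, "wx": 0, "wy": 0, "wz": 0}
  gripper: 91

```text
t: 1.52
eef_pos: [445.7, -78.8, 270.0]
ee_rot: [-0.001, 0.99, 0.138, -0.001]
ft_force: [-1.7, -0.1, -2.2]
opening: 91.0
```

```bash
python3 -c "
from h import *
to(446.5,-79,212)
s=snap('scene','s1'); t=snap('top','t1')
cv2.imwrite('pics/c1.png',np.hstack([cv2.resize(i['image'][y:y+150,x:x+100,::-1],(400,600)) for i,x,y in((s,265,20),(t,350,230))]))"
```

```text
t 1.5167 p [445.7 -78.8 270. ] d [ 0.8  0.6 58. ] zax [-0.003  0.001 -1.   ] yax [ 0.273 -0.962 -0.002] F [-1.7  -0.15 -2.2 ] o 91.0
```

View pics/c1.png

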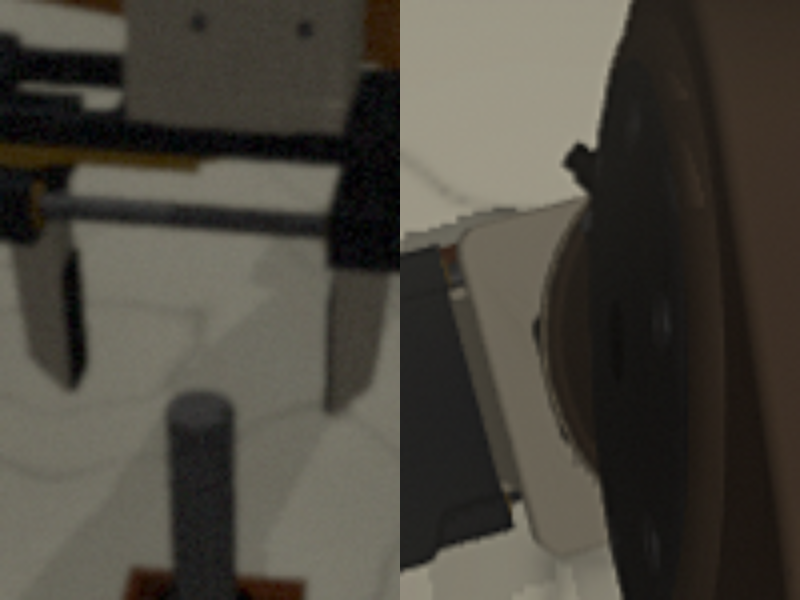

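The scene crop shows the handle top midway between the open fingers, just below the tips. I'll descend and grip.

apply_moves:
  targets:
    - {"x": 0, "y": 0, "z": 20, "wx": 0, "wy": 0, "wz": 0}
    - {"x": 0, "y": 0, "z": 20, "wx": 0, "wy": 0, "wz": 0}
    - {"x": 1, "y": 0, "z": 18, "wx": 0, "wy": 0, "wz": 0}
    - {"x": 0, "y": 0, "z": 0, "wx": 0, "wy": 0, "wz": 0}
  gripper: 91

```text
t: 1.95
eef_pos: [445.4, -82.6, 212.3]
ee_rot: [-0.0, 0.991, 0.134, -0.002]
ft_force: [0.1, 1.2, -0.6]
opening: 91.1
```

apply_moves:
  targets:
    - {"x": 0, "y": 0, "z": 0, "wx": 0, "wy": 0, "wz": 0}
    - {"x": 0, "y": 0, "z": 0, "wx": 0, "wy": 0, "wz": 0}
    - {"x": 0, "y": 0, "z": 0, "wx": 0, "wy": 0, "wz": 0}
    - {"x": 0, "y": 0, "z": 0, "wx": 0, "wy": 0, "wz": 0}
    - {"x": 0, "y": 0, "z": 0, "wx": 0, "wy": 0, "wz": 0}
    - {"x": 0, "y": 0, "z": 0, "wx": 0, "wy": 0, "wz": 0}
    - {"x": 0, "y": 0, "z": 0, "wx": 0, "wy": 0, "wz": 0}
    - {"x": 0, "y": 0, "z": 0, "wx": 0, "wy": 0, "wz": 0}
  gripper: 15
  squeeze: 30

```text
t: 2.62
eef_pos: [447.1, -81.0, 214.4]
ee_rot: [0.0, 0.991, 0.135, 0.0]
ft_force: [-0.3, -0.6, -0.0]
opening: 42.4
```

```bash
python3 -c "
from h import *
to(446.5,-79,212)"
```

```text
t 2.6167 p [447.1 -81.  214.4] d [-0.1 -2.1  2.4] zax [ 0. -0. -1.] yax [ 0.268 -0.963  0.   ] F [-0.34 -0.55 -0.01] o 42.4
```

apply_moves:
  targets:
    - {"x": 0, "y": -1, "z": 0, "wx": 0, "wy": 0, "wz": 0}
    - {"x": 0, "y": 0, "z": 0, "wx": 0, "wy": 0, "wz": 0}
    - {"x": 0, "y": 0, "z": 0, "wx": 0, "wy": 0, "wz": 0}
    - {"x": 0, "y": 0, "z": 0, "wx": 0, "wy": 0, "wz": 0}
    - {"x": 0, "y": 0, "z": 0, "wx": 0, "wy": 0, "wz": 0}
    - {"x": 0, "y": 0, "z": 0, "wx": 0, "wy": 0, "wz": 0}

```text
t: 3.12
eef_pos: [446.8, -80.0, 214.2]
ee_rot: [-0.0, 0.991, 0.135, -0.0]
ft_force: [-0.2, 0.8, -0.4]
opening: 25.6
```

```bash
python3 -c "
from h import *
to(446.5,-79,212)"
```

```text
t 3.1167 p [446.8 -80.  214.2] d [-0.  -1.1  2.2] zax [-0.  0. -1.] yax [ 0.268 -0.963 -0.   ] F [-0.22  0.77 -0.44] o 25.6
```

apply_moves:
  targets:
    - {"x": 0, "y": 0, "z": -10, "wx": 0, "wy": 0, "wz": 0}
    - {"x": 0, "y": 0, "z": -20, "wx": 0, "wy": 0, "wz": 0}
    - {"x": 0, "y": 0, "z": -25, "wx": 0, "wy": 0, "wz": 0}
    - {"x": 0, "y": 0, "z": -25, "wx": 0, "wy": 0, "wz": 0}
    - {"x": 0, "y": 0, "z": -20, "wx": 0, "wy": 0, "wz": 0}
    - {"x": 0, "y": 0, "z": -10, "wx": 0, "wy": 0, "wz": 0}
    - {"x": 0, "y": 0, "z": 0, "wx": 0, "wy": 0, "wz": 0}

```text
t: 3.7
eef_pos: [447.8, -80.2, 326.6]
ee_rot: [0.001, 0.991, 0.135, 0.002]
ft_force: [0.5, -0.3, -0.5]
opening: 26.0
```

```bash
python3 -c "
from h import *
to(634,-226,324)
snap('scene','s2')"
```

```text
t 3.7 p [447.8 -80.2 326.6] d [140.3 190.4   3.5] zax [ 0.004 -0.001 -1.   ] yax [ 0.268 -0.963  0.002] F [ 0.5  -0.32 -0.46] o 26.0
```

View pics/s2.png

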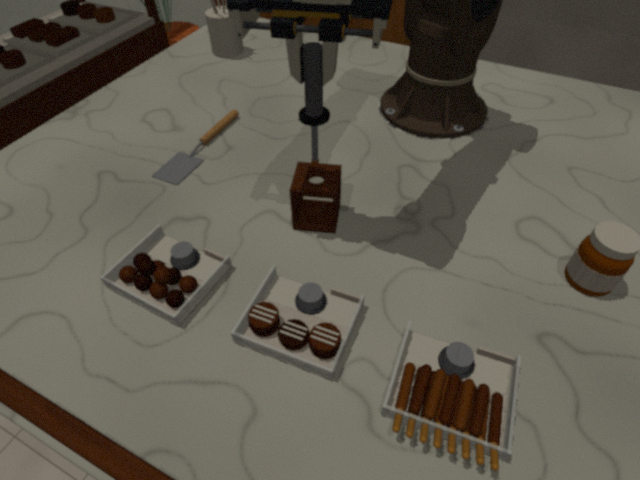

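The probe is lifted upright, its tip (about 315,165) clear of the stand, whose hole is at (316,180). Moving over the truffle stud.

apply_moves:
  targets:
    - {"x": 14, "y": 19, "z": 0, "wx": 0, "wy": 0, "wz": 0}
    - {"x": 21, "y": 28, "z": 0, "wx": 0, "wy": 0, "wz": 0}
    - {"x": 21, "y": 29, "z": 0, "wx": 0, "wy": 0, "wz": 0}
    - {"x": 21, "y": 29, "z": 0, "wx": 0, "wy": 0, "wz": 0}
    - {"x": 21, "y": 29, "z": 0, "wx": 0, "wy": 0, "wz": 0}
    - {"x": 21, "y": 28, "z": 0, "wx": 0, "wy": 0, "wz": 0}
    - {"x": 14, "y": 19, "z": 20, "wx": 0, "wy": 0, "wz": 0}
    - {"x": 7, "y": 9, "z": 20, "wx": 0, "wy": 0, "wz": 0}
    - {"x": 0, "y": 0, "z": 20, "wx": 0, "wy": 0, "wz": 0}
    - {"x": 0, "y": 0, "z": 10, "wx": 0, "wy": 0, "wz": 0}
    - {"x": 0, "y": 0, "z": 0, "wx": 0, "wy": 0, "wz": 0}

```text
t: 4.67
eef_pos: [630.7, -224.9, 249.7]
ee_rot: [-0.002, 0.991, 0.136, -0.003]
ft_force: [0.8, 0.9, -1.4]
opening: 25.2
```

```bash
python3 -c "
from h import *
to(634,-226,232)
s=snap('scene','s3'); t=snap('top','t3')
cv2.imwrite('pics/c3.png',np.hstack([cv2.resize(i['image'][y:y+150,x:x+100,::-1],(400,600)) for i,x,y in((s,133,150),(t,440,130))]))"
```

```text
t 4.6667 p [ 630.7 -224.9  249.7] d [ 3.   2.  17.6] zax [-0.007  0.002 -1.   ] yax [ 0.269 -0.963 -0.004] F [ 0.8   0.93 -1.35] o 25.2
```

View pics/c3.png

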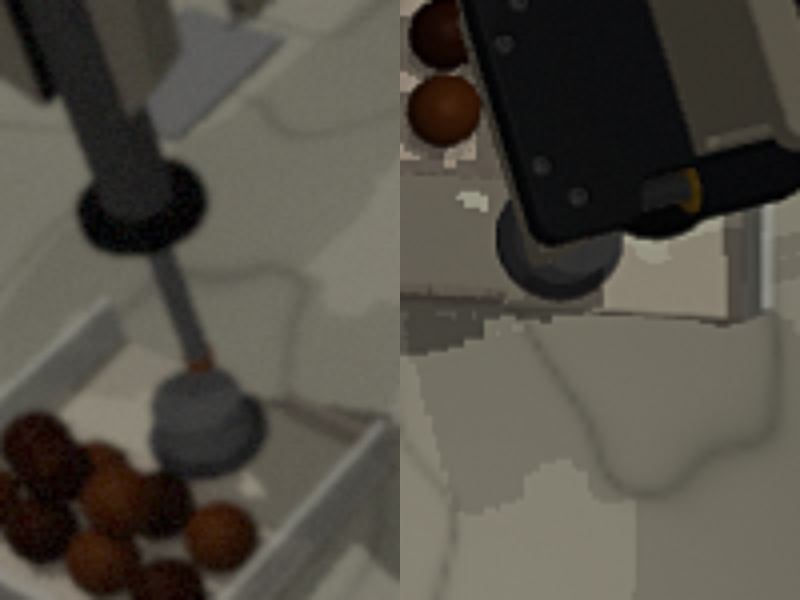

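The tip (red band) sits at about (183.3,241.5), just above the stud top centre at about (182.5,246).

```bash
python3 -c "
from h import *
print(world('s3',183.3,241.5,47.5),world('s3',182.5,246,30),world('s3',182.5,248,30))
print(world('t0',483.8,186.4,30),world('t0',182.6,190.8,30))
to(634,-226,232)"
```

```text
[ 630.3103786  -220.75413858   47.5       ] [ 627.89889731 -229.70077678   30.        ] [ 631.35038049 -226.94319964   30.        ]
[ 633.51268429 -228.67490305   30.        ] [618.76520022 216.51124831  30.        ]
t 4.7667 p [ 632.3 -225.1  253.9] d [ 1.4  1.4 21.9] zax [-0.001  0.001 -1.   ] yax [ 0.269 -0.963 -0.001] F [-0.07  0.85 -0.8 ] o 25.3
```

apply_moves:
  targets:
    - {"x": 1, "y": 2, "z": 8, "wx": 0, "wy": 0, "wz": 0}
    - {"x": 0, "y": 0, "z": 6, "wx": 0, "wy": 0, "wz": 0}
    - {"x": 0, "y": 0, "z": 3, "wx": 0, "wy": 0, "wz": 0}
    - {"x": 0, "y": 0, "z": 0, "wx": 0, "wy": 0, "wz": 0}
    - {"x": 0, "y": 0, "z": 0, "wx": 0, "wy": 0, "wz": 0}

```text
t: 5.18
eef_pos: [634.1, -227.1, 237.3]
ee_rot: [0.0, 0.991, 0.135, -0.0]
ft_force: [-0.1, 0.7, -0.2]
opening: 25.4
```

apply_moves:
  targets:
    - {"x": 0, "y": 0, "z": 1.5, "wx": 0, "wy": 0, "wz": 0}
    - {"x": 0, "y": 0, "z": 1.5, "wx": 0, "wy": 0, "wz": 0}
    - {"x": 0, "y": 0, "z": 0, "wx": 0, "wy": 0, "wz": 0}
    - {"x": 0, "y": 0, "z": 0, "wx": 0, "wy": 0, "wz": 0}

```text
t: 5.52
eef_pos: [634.2, -227.2, 234.2]
ee_rot: [0.0, 0.991, 0.135, -0.0]
ft_force: [-0.2, -0.8, -0.9]
opening: 25.6
```

Tip is about 2 mm above the stud, with no contact yet.

apply_moves:
  targets:
    - {"x": 0, "y": 0, "z": 1, "wx": 0, "wy": 0, "wz": 0}
    - {"x": 0, "y": 0, "z": 1, "wx": 0, "wy": 0, "wz": 0}
    - {"x": 0, "y": 0, "z": 1, "wx": 0, "wy": 0, "wz": 0}
    - {"x": 0, "y": 0, "z": 0, "wx": 0, "wy": 0, "wz": 0}
    - {"x": 0, "y": 0, "z": 0, "wx": 0, "wy": 0, "wz": 0}

```text
t: 5.93
eef_pos: [634.6, -227.2, 232.2]
ee_rot: [0.0, 0.991, 0.135, 0.001]
ft_force: [-0.8, -0.2, 5.5]
opening: 25.6
```

apply_moves:
  targets:
    - {"x": 0, "y": 0, "z": 0.5, "wx": 0, "wy": 0, "wz": 0}
    - {"x": 0, "y": 0, "z": 0, "wx": 0, "wy": 0, "wz": 0}
    - {"x": 0, "y": 0, "z": 0, "wx": 0, "wy": 0, "wz": 0}
    - {"x": 0, "y": 0, "z": 0, "wx": 0, "wy": 0, "wz": 0}
    - {"x": 0, "y": 0, "z": 0, "wx": 0, "wy": 0, "wz": 0}
    - {"x": 0, "y": 0, "z": 0, "wx": 0, "wy": 0, "wz": 0}
    - {"x": 0, "y": 0, "z": 0, "wx": 0, "wy": 0, "wz": 0}

```text
t: 6.52
eef_pos: [634.7, -227.3, 232.2]
ee_rot: [0.0, 0.991, 0.135, 0.001]
ft_force: [-1.9, -0.6, 8.1]
opening: 25.0
```

```bash
python3 -c "
from h import *
to(619.5,217,320)
s=snap('scene','s4')
cv2.imwrite('pics/c4.png',cv2.resize(s['image'][190:290,133:233,::-1],(600,600)))"
```

```text
t 6.5167 p [ 634.7 -227.3  232.2] d [ 104.7 -431.9  -88.1] zax [ 0.002 -0.001 -1.   ] yax [ 0.268 -0.963  0.001] F [-1.9  -0.6   8.08] o 25.0
```

View pics/c4.png

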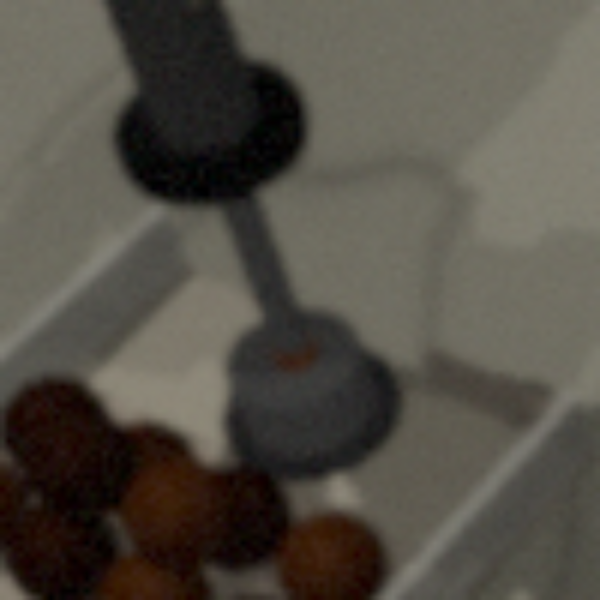

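The tip stands near the centre of the truffle stud: (296,356) against the stud centre of about (295,350). It was held for over 0.6 s at 5–8 N. Lifting and crossing high to the rod stud.

apply_moves:
  targets:
    - {"x": 0, "y": 0, "z": -10, "wx": 0, "wy": 0, "wz": 0}
    - {"x": 0, "y": 0, "z": -25, "wx": 0, "wy": 0, "wz": 0}
    - {"x": 0, "y": 0, "z": -25, "wx": 0, "wy": 0, "wz": 0}
    - {"x": 0, "y": -10, "z": -20, "wx": 0, "wy": 0, "wz": 0}
    - {"x": 5, "y": -25, "z": -10, "wx": 0, "wy": 0, "wz": 0}
    - {"x": 10, "y": -37, "z": 0, "wx": 0, "wy": 0, "wz": 0}
    - {"x": 10, "y": -37, "z": 0, "wx": 0, "wy": 0, "wz": 0}
    - {"x": 10, "y": -37, "z": 0, "wx": 0, "wy": 0, "wz": 0}
    - {"x": 10, "y": -37, "z": 0, "wx": 0, "wy": 0, "wz": 0}
    - {"x": 10, "y": -37, "z": 0, "wx": 0, "wy": 0, "wz": 0}
    - {"x": 10, "y": -37, "z": 0, "wx": 0, "wy": 0, "wz": 0}
    - {"x": 10, "y": -37, "z": 0, "wx": 0, "wy": 0, "wz": 0}

```text
t: 7.57
eef_pos: [627.3, 77.9, 321.4]
ee_rot: [0.0, 0.991, 0.135, 0.0]
ft_force: [1.0, 0.0, -0.8]
opening: 25.6
```

```bash
python3 -c "
from h import *
to(619.5,217,250)"
```

```text
t 7.5667 p [627.3  77.9 321.4] d [  29.8 -136.1   71.4] zax [ 0.001 -0.    -1.   ] yax [ 0.268 -0.963  0.   ] F [ 0.96  0.04 -0.8 ] o 25.6
```

apply_moves:
  targets:
    - {"x": 8, "y": -37, "z": 0, "wx": 0, "wy": 0, "wz": 0}
    - {"x": 8, "y": -37, "z": 0, "wx": 0, "wy": 0, "wz": 0}
    - {"x": 7, "y": -32, "z": 0, "wx": 0, "wy": 0, "wz": 0}
    - {"x": 5, "y": -20, "z": 10, "wx": 0, "wy": 0, "wz": 0}
    - {"x": 2, "y": -10, "z": 20, "wx": 0, "wy": 0, "wz": 0}
    - {"x": 0, "y": 0, "z": 25, "wx": 0, "wy": 0, "wz": 0}
    - {"x": 0, "y": 0, "z": 15, "wx": 0, "wy": 0, "wz": 0}
    - {"x": 0, "y": 0, "z": 0, "wx": 0, "wy": 0, "wz": 0}
    - {"x": 0, "y": 0, "z": 0, "wx": 0, "wy": 0, "wz": 0}

```text
t: 8.32
eef_pos: [619.8, 214.9, 250.6]
ee_rot: [0.0, 0.991, 0.135, -0.001]
ft_force: [-0.2, 0.3, -0.4]
opening: 25.3
```

```bash
python3 -c "
from h import *
to(619.5,217,235)
s=snap('scene','s5')
cv2.imwrite('pics/c5.png',cv2.resize(s['image'][290:390,409:509,::-1],(600,600)))"
```

```text
t 8.3167 p [619.8 214.9 250.6] d [ 0.3 -2.1 15.6] zax [-0.001 -0.001 -1.   ] yax [ 0.268 -0.963  0.   ] F [-0.21  0.35 -0.37] o 25.3
```

View pics/c5.png

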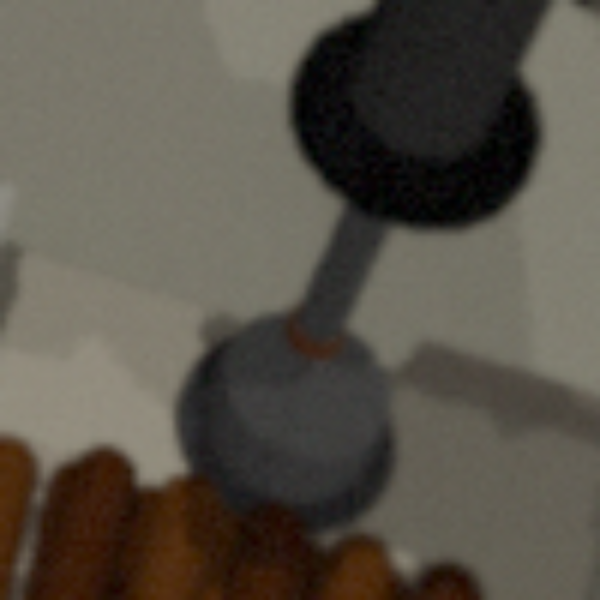

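The tip (312,348) hangs 18 mm above the stud top centre (about 308,385), which is consistent in the oblique view. Lowering.

apply_moves:
  targets:
    - {"x": 0, "y": -2, "z": 8, "wx": 0, "wy": 0, "wz": 0}
    - {"x": 0, "y": 0, "z": 5, "wx": 0, "wy": 0, "wz": 0}
    - {"x": 0, "y": 0, "z": 2, "wx": 0, "wy": 0, "wz": 0}
    - {"x": 0, "y": 0, "z": 1, "wx": 0, "wy": 0, "wz": 0}
    - {"x": 0, "y": 0, "z": 1, "wx": 0, "wy": 0, "wz": 0}
    - {"x": 0, "y": 0, "z": 1, "wx": 0, "wy": 0, "wz": 0}
    - {"x": 0, "y": 0, "z": 1, "wx": 0, "wy": 0, "wz": 0}
    - {"x": 0, "y": 0, "z": 0, "wx": 0, "wy": 0, "wz": 0}
    - {"x": 0, "y": 0, "z": 0, "wx": 0, "wy": 0, "wz": 0}

```text
t: 9.12
eef_pos: [619.7, 217.2, 232.3]
ee_rot: [-0.0, 0.991, 0.135, 0.0]
ft_force: [-1.8, -0.1, 2.5]
opening: 25.8
```

apply_moves:
  targets:
    - {"x": 0, "y": 0, "z": 1, "wx": 0, "wy": 0, "wz": 0}
    - {"x": 0, "y": 0, "z": 0, "wx": 0, "wy": 0, "wz": 0}
    - {"x": 0, "y": 0, "z": 0, "wx": 0, "wy": 0, "wz": 0}
    - {"x": 0, "y": 0, "z": 0, "wx": 0, "wy": 0, "wz": 0}
    - {"x": 0, "y": 0, "z": 0, "wx": 0, "wy": 0, "wz": 0}
    - {"x": 0, "y": 0, "z": 0, "wx": 0, "wy": 0, "wz": 0}
    - {"x": 0, "y": 0, "z": 0, "wx": 0, "wy": 0, "wz": 0}
    - {"x": 0, "y": 0, "z": 0, "wx": 0, "wy": 0, "wz": 0}

```text
t: 9.78
eef_pos: [619.9, 217.3, 232.2]
ee_rot: [-0.0, 0.991, 0.135, 0.001]
ft_force: [-1.5, -1.6, 9.5]
opening: 25.4
```

```bash
python3 -c "
from h import *
to(446.8,-80,325)
s=snap('scene','s6')
cv2.imwrite('pics/c6.png',cv2.resize(s['image'][290:390,409:509,::-1],(600,600)))"
```

```text
t 9.7833 p [619.9 217.3 232.2] d [-246.3  240.   -93.4] zax [ 0.002  0.001 -1.   ] yax [ 0.268 -0.963 -0.   ] F [-1.49 -1.58  9.46] o 25.4
```

View pics/c6.png

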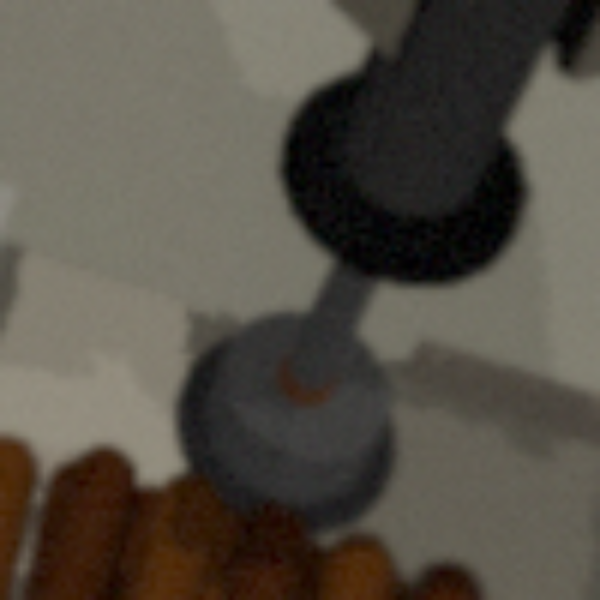

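The tip is centred on the rod stud (305,385), held for over 0.6 s at up to 9.5 N. Returning to the stand.

apply_moves:
  targets:
    - {"x": 0, "y": 0, "z": -10, "wx": 0, "wy": 0, "wz": 0}
    - {"x": 0, "y": 0, "z": -25, "wx": 0, "wy": 0, "wz": 0}
    - {"x": 0, "y": 0, "z": -25, "wx": 0, "wy": 0, "wz": 0}
    - {"x": 0, "y": 0, "z": -25, "wx": 0, "wy": 0, "wz": 0}
    - {"x": -10, "y": 10, "z": -12, "wx": 0, "wy": 0, "wz": 0}
    - {"x": -20, "y": 20, "z": 0, "wx": 0, "wy": 0, "wz": 0}
    - {"x": -27, "y": 26, "z": 0, "wx": 0, "wy": 0, "wz": 0}
    - {"x": -27, "y": 26, "z": 0, "wx": 0, "wy": 0, "wz": 0}
    - {"x": -27, "y": 26, "z": 0, "wx": 0, "wy": 0, "wz": 0}
    - {"x": -27, "y": 26, "z": 0, "wx": 0, "wy": 0, "wz": 0}
    - {"x": -27, "y": 26, "z": 0, "wx": 0, "wy": 0, "wz": 0}
    - {"x": -27, "y": 26, "z": 0, "wx": 0, "wy": 0, "wz": 0}

```text
t: 10.83
eef_pos: [483.1, -14.9, 328.1]
ee_rot: [0.0, 0.991, 0.136, 0.0]
ft_force: [0.4, -1.6, -1.1]
opening: 25.3
```

apply_moves:
  targets:
    - {"x": -27, "y": 26, "z": 0, "wx": 0, "wy": 0, "wz": 0}
    - {"x": -17, "y": 17, "z": 0, "wx": 0, "wy": 0, "wz": 0}
    - {"x": -8, "y": 8, "z": 0, "wx": 0, "wy": 0, "wz": 0}
    - {"x": 0, "y": 0, "z": 0, "wx": 0, "wy": 0, "wz": 0}
    - {"x": 0, "y": 0, "z": 0, "wx": 0, "wy": 0, "wz": 0}
    - {"x": 0, "y": 0, "z": 0, "wx": 0, "wy": 0, "wz": 0}

```text
t: 11.33
eef_pos: [448.4, -75.6, 328.0]
ee_rot: [-0.0, 0.991, 0.136, 0.0]
ft_force: [-0.1, -0.1, -2.2]
opening: 25.5
```

```bash
python3 -c "
from h import *
to(446.8,-80,310)"
```

```text
t 11.3333 p [448.4 -75.6 328. ] d [-2.8  3.8 18. ] zax [ 0.001  0.    -1.   ] yax [ 0.269 -0.963 -0.   ] F [-0.13 -0.05 -2.23] o 25.5
```

apply_moves:
  targets:
    - {"x": -3, "y": 4, "z": 0, "wx": 0, "wy": 0, "wz": 0}
    - {"x": 0, "y": 0, "z": 15, "wx": 0, "wy": 0, "wz": 0}
    - {"x": 0, "y": 0, "z": 10, "wx": 0, "wy": 0, "wz": 0}
    - {"x": 0, "y": 0, "z": 0, "wx": 0, "wy": 0, "wz": 0}
    - {"x": 0, "y": 0, "z": 0, "wx": 0, "wy": 0, "wz": 0}

```text
t: 11.75
eef_pos: [445.9, -80.8, 302.2]
ee_rot: [-0.0, 0.991, 0.136, -0.001]
ft_force: [0.5, -0.0, -0.5]
opening: 25.6
```

```bash
python3 -c "
from h import *
to(446.8,-80,214)
s=snap('scene','s7')
cv2.imwrite('pics/c7.png',cv2.resize(s['image'][120:220,265:365,::-1],(600,600)))"
```

```text
t 11.75 p [445.9 -80.8 302.2] d [ 1.2 -0.5 88.2] zax [-0.002  0.    -1.   ] yax [ 0.269 -0.963 -0.001] F [ 0.53 -0.01 -0.53] o 25.6
```

View pics/c7.png

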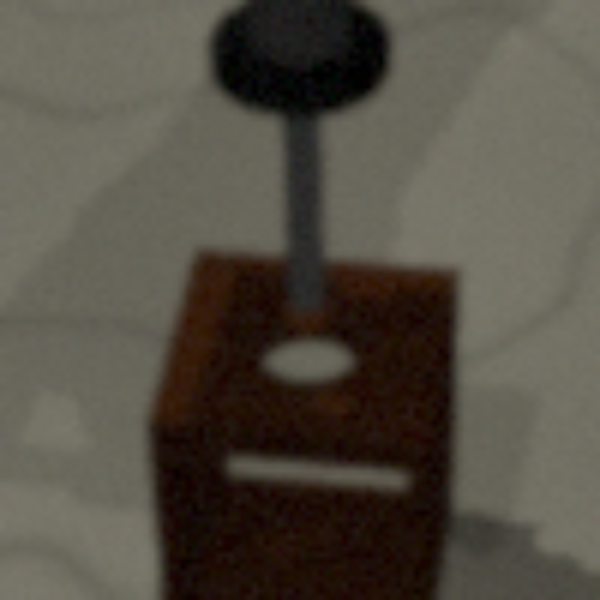

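Tip end at about (307,325) in the crop, hole centre at (309,362), so I'll check both by projection.

```bash
python3 -c "
from h import *
f=lambda a,b,z: print(world('s7',265+a/6,120+b/6,z).round(1))
f(307,325,100); f(309,362,92); f(307,325,108)
s=np.load('pics/s7.npz')
def proj(P):
    K=s['intrinsics'];M=cv2.Rodrigues(s['rvec'].astype(float))[0];c=M@np.array(P)+s['tvec'].ravel();x=c[:2]/c[2];x=x*(1+float(s['k1'])*(x@x));return ((K[0,0]*x[0]+K[0,2]-265)*6,(K[1,1]*x[1]+K[1,2]-120)*6)
print(proj([446.8,-80,92]),proj([446.8,-80,100]))"
```

```text
[448.5 -76.8 100. ]
[453.7 -73.8  92. ]
[457.3 -72.2 108. ]
(np.float64(300.12122779129027), np.float64(341.1313074257147)) (np.float64(299.4986549563498), np.float64(318.20440250323236))
```

The pickup pose is known to fit the hole, and the camera hints at a slight shift in +x/+y. I'll bias by 1 mm and descend, watching the force.

apply_moves:
  targets:
    - {"x": 2, "y": -1, "z": 0, "wx": 0, "wy": 0, "wz": 0}
    - {"x": 0, "y": 0, "z": 6, "wx": 0, "wy": 0, "wz": 0}
    - {"x": 0, "y": 0, "z": 6, "wx": 0, "wy": 0, "wz": 0}
    - {"x": 0, "y": 0, "z": 5, "wx": 0, "wy": 0, "wz": 0}
    - {"x": 0, "y": 0, "z": 0, "wx": 0, "wy": 0, "wz": 0}

```text
t: 12.22
eef_pos: [447.2, -79.8, 284.5]
ee_rot: [-0.0, 0.991, 0.135, -0.001]
ft_force: [-0.2, -0.0, -1.0]
opening: 25.8
```

apply_moves:
  targets:
    - {"x": 0, "y": 0, "z": 5, "wx": 0, "wy": 0, "wz": 0}
    - {"x": 0, "y": 0, "z": 5, "wx": 0, "wy": 0, "wz": 0}
    - {"x": 0, "y": 0, "z": 0, "wx": 0, "wy": 0, "wz": 0}

```text
t: 12.47
eef_pos: [447.3, -79.9, 274.7]
ee_rot: [-0.0, 0.991, 0.135, -0.001]
ft_force: [-0.7, 1.3, -1.6]
opening: 25.4
```

The tip is in the hole at about 72 mm with no force, so I'll keep going down.

apply_moves:
  targets:
    - {"x": 0, "y": 0, "z": 10, "wx": 0, "wy": 0, "wz": 0}
    - {"x": 0, "y": 0, "z": 12, "wx": 0, "wy": 0, "wz": 0}
    - {"x": 0, "y": 0, "z": 12, "wx": 0, "wy": 0, "wz": 0}
    - {"x": 0, "y": 0, "z": 10, "wx": 0, "wy": 0, "wz": 0}
    - {"x": 0, "y": 0, "z": 8, "wx": 0, "wy": 0, "wz": 0}
    - {"x": 0, "y": 0, "z": 4, "wx": 0, "wy": 0, "wz": 0}
    - {"x": 0, "y": 0, "z": 2, "wx": 0, "wy": 0, "wz": 0}
    - {"x": 0, "y": 0, "z": 0, "wx": 0, "wy": 0, "wz": 0}
    - {"x": 0, "y": 0, "z": 0, "wx": 0, "wy": 0, "wz": 0}

```text
t: 13.22
eef_pos: [448.1, -79.8, 218.0]
ee_rot: [0.0, 0.991, 0.135, 0.0]
ft_force: [-1.0, -0.6, -0.5]
opening: 25.3
```

apply_moves:
  targets:
    - {"x": 0, "y": 0, "z": 1, "wx": 0, "wy": 0, "wz": 0}
    - {"x": 0, "y": 0, "z": 1, "wx": 0, "wy": 0, "wz": 0}
    - {"x": 0, "y": 0, "z": 1, "wx": 0, "wy": 0, "wz": 0}
    - {"x": 0, "y": 0, "z": 0, "wx": 0, "wy": 0, "wz": 0}

```text
t: 13.55
eef_pos: [447.8, -79.9, 214.7]
ee_rot: [0.0, 0.991, 0.135, 0.0]
ft_force: [-0.3, 0.1, -2.0]
opening: 25.5
```

apply_moves:
  targets:
    - {"x": 0, "y": 0, "z": 0.5, "wx": 0, "wy": 0, "wz": 0}
    - {"x": 0, "y": 0, "z": 0, "wx": 0, "wy": 0, "wz": 0}

```text
t: 13.72
eef_pos: [447.8, -79.8, 214.2]
ee_rot: [0.0, 0.991, 0.135, -0.0]
ft_force: [0.7, 0.2, -1.9]
opening: 25.5
```

apply_moves:
  targets:
    - {"x": 0, "y": 0, "z": 0, "wx": 0, "wy": 0, "wz": 0}
    - {"x": 0, "y": 0, "z": 0, "wx": 0, "wy": 0, "wz": 0}
    - {"x": 0, "y": 0, "z": 0, "wx": 0, "wy": 0, "wz": 0}
    - {"x": 0, "y": 0, "z": 0, "wx": 0, "wy": 0, "wz": 0}
    - {"x": 0, "y": 0, "z": 0, "wx": 0, "wy": 0, "wz": 0}
    - {"x": 0, "y": 0, "z": 0, "wx": 0, "wy": 0, "wz": 0}
    - {"x": 0, "y": 0, "z": 0, "wx": 0, "wy": 0, "wz": 0}
    - {"x": 0, "y": 0, "z": 0, "wx": 0, "wy": 0, "wz": 0}
    - {"x": 0, "y": 0, "z": 0, "wx": 0, "wy": 0, "wz": 0}
    - {"x": 0, "y": 0, "z": 0, "wx": 0, "wy": 0, "wz": 0}
  gripper: 91

```text
t: 14.55
eef_pos: [447.8, -79.8, 214.2]
ee_rot: [0.0, 0.991, 0.135, 0.0]
ft_force: [-0.3, 0.5, -0.1]
opening: 87.6
```

apply_moves:
  targets:
    - {"x": 0, "y": 0, "z": -10, "wx": 0, "wy": 0, "wz": 0}
    - {"x": 0, "y": 0, "z": -25, "wx": 0, "wy": 0, "wz": 0}
    - {"x": 0, "y": 0, "z": -30, "wx": 0, "wy": 0, "wz": 0}
    - {"x": 0, "y": 0, "z": -30, "wx": 0, "wy": 0, "wz": 0}
    - {"x": 0, "y": 0, "z": -30, "wx": 0, "wy": 0, "wz": 0}
    - {"x": 0, "y": 0, "z": -15, "wx": 0, "wy": 0, "wz": 0}
    - {"x": 0, "y": 0, "z": 0, "wx": 0, "wy": 0, "wz": 0}
    - {"x": 0, "y": 0, "z": 0, "wx": 0, "wy": 0, "wz": 0}

```text
t: 15.22
eef_pos: [448.1, -79.8, 355.4]
ee_rot: [0.0, 0.991, 0.135, 0.001]
ft_force: [-0.2, -0.0, -0.9]
opening: 91.4
```

```bash
python3 -c "
from h import *
to(446.8,-80,214)
s=snap('scene','s8'); o=np.load('pics/s0.npz')['image']
cv2.imwrite('pics/c8.png',np.hstack([cv2.resize(i[100:250,265:365,::-1],(400,600)) for i in (o,s['image'])]))"
```

```text
t 15.2167 p [448.1 -79.8 355.4] d [ -1.6  -0.3 141.4] zax [ 0.002 -0.    -1.   ] yax [ 0.268 -0.963  0.001] F [-0.19 -0.03 -0.88] o 91.4
```

View pics/c8.png

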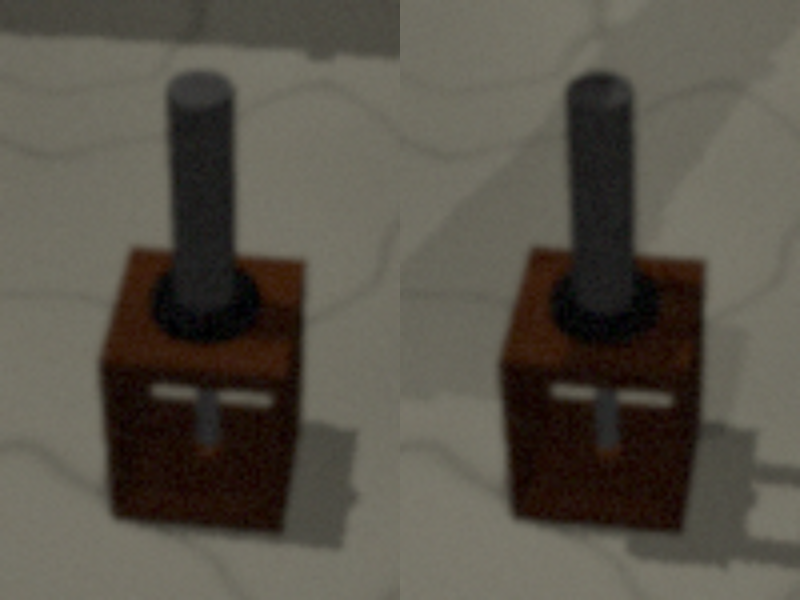

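The before (left) and after (right) crops match: handle top at (200,88) and (600,88), collar flat on the stand, stem and tip in the same place. The gripper is clear, so I'm handing in.

```bash
python3 -c "
from h import *
print(robot.finish_job())"
```

```text
the job is handed in; nothing more can be done
None
```

The thermometer touched the truffle stud, then the rod stud, and is back in its stand. The job was handed in at about 15.3 s of the 59 s allowed; no verdict is reported.

- **Truffle stud:** the tip was held for over 0.6 s at about 5–8 N, and the picture showed it near the middle of the stud.
- **Rod stud:** the tip was held for over 0.6 s at up to about 9.5 N, also centred in the picture.
- **Cookie stud:** it was not touched; the tip crossed that tray about 120 mm above the counter.
- **Return:** the probe went in with no notable force. The gripper opened and backed off upwards, and a before/after picture shows the probe upright, seated and in the same place.

One check disagreed. Before the return, a rough camera estimate put the stand hole about 6 mm from the tip. I kept to the pickup position with a 1 mm bias, and it went straight in. My very first move call was refused as invalid, with nothing moved, and I resent it with all fields filled in.

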